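# Clamp a glued gift tin in the lid press

## Robot

A 6-joint arm with a two-finger parallel gripper is mounted at the origin on a cart in front of the work surface, level with it; the furniture and walls round the work are solid. World frame = base frame: x ahead of the robot, y to its left, z up, the work surface at z = 0. Lengths are in m, angles in rad, forces in N, time in s.
With the tool pointing down it reaches from about 0.35 to 0.925 m from the base axis. Payload 6.4 kg.
Tool frame: the origin (TCP) lies between the finger pads; the fingertips stand 22 mm ahead of it and the grasp point (between the pads) lies 3 mm ahead of it; z points along the fingers, y is the line along which they close (so a half turn about z gives the same grasp; the last joint's range is limited). The gripper opens to 85 mm and grips with 20 to 120 N. Pads are 22 mm wide; open, the fingers measure 114 mm over their backs; the gripper's body (76 mm by 85 mm) begins 54 mm behind the grasp point. The pads swing forward as they close: fully open they stand 13 mm farther back than shut.
Start: joints at [-1.379, 0.245, 1.558, -0, 1.339, -0.174], TCP at [0.233, -0.607, 0.23] pointing down, gripper open.
Joint ranges: [-3.13, 3.13], [-1.02, 2.26], [0.13, 2.54], [-0.95, 4.09], [0.21, 2.88], [-2.74, 2.74]. Speed limits (rad/s): [2.57, 2.57, 3.14, 3.14, 3.14, 3.14].

## Interface

Orientations are given as a unit quaternion [w, x, y, z].
In Python, from plant import arm gives the robot as it stands.
- The arm moves only by the shell command python3 -m inch 'ROWS' [FORCE]. ROWS is JSON, a list of rows, each a list of 5 numbers: the opening, from 0 (shut) to 1 (fully open), then the shift along the tool's x, y, z in units of 0.12 m (1.0 is 0.12 m), then the turn about the tool's z in units of 120 degrees (1.0 is 120 degrees). In form: [[fingers, dx, dy, dz, spin], ...]. A call has 1 to 12 rows; each row is the pose to reach, as a shift and turn from the pose commanded when the call began, along the tool's axes at that moment; what a row does not reach only later rows make up. A row lasts 1/8 s, in which the tool goes at most 62.5 mm and 10.7 degrees, less where a joint would pass 70% of its speed; a pose out of reach is approached as far as the arm can. A call with a number of a shift or a turn outside -1 to 1 is refused whole. A call with a gripper value outside its range is refused whole. The fingers move at their own pace and stop on an object; FORCE is the grip in N (left out, the last holds). Time passes only in rows, so rows that repeat a pose let the fingers close. It gives the time, the measured TCP pose, the force, the opening and the grip force at its end, in the units of the state.
- arm.observe(): the state, without advancing time (a new reading comes with each control period).
- arm.get_image(name): name is "scene" or "top" or "wrist"; returns a dict with "img" (384x512x3 uint8, red, green, blue), "mtx" (3x3 intrinsics, pixels), "D" ([k1, k2, p1, p2, k3] as OpenCV has them; the pictures are not rectified), "view" (4x4, takes a point from world to camera coordinates); the wrist camera has in their place "T_tool_cam" (4x4, takes a point from camera to tool coordinates, whose origin is the TCP and whose axes are the flange's). Camera axes: x right, y down, z forward; pixel columns grow to the right and rows downward; lengths in m; the calibration is good to about 2 mm. A picture is of the moment at which its call begins: read the wrist's pose just before it. There is no depth.
- arm.job_done(): hands the job in; it is judged then, once.
The state is a dict: "time_s": time; "q": joint angles; "joint_vel": joint speeds; "joint_efforts": joint torques, N m; "position": TCP position; "orientation": TCP orientation; "ft_force": force on the tool from outside, world axes, zero at the start; "torque": the same for the moment, N m; "grip_width": opening from 0.0 (shut) to 1.0 (fully open); "grasp_force": force on a finger pad.
Only numpy, scipy, OpenCV 4.12 (cv2) and the standard library are available. Lean on these libraries where they do the work, as an engineer would, in place of code of your own. Each camera call takes 0.05 s, during which the arm holds its last target. There are 200 camera calls.

## Task

The lid of the small round tin has just been glued and must set under pressure. Stand the tin in the ring on the tray of the lid press, push the tray fully home under the head, then reach down through the round guard opening and turn the sunk knob clockwise until the pad holds the tin firmly - finger-tight, not so hard that it dents. Do not lean on the guard, and leave the glue stick standing where it is.

Things in the scene. Friction and masses are not known exactly. Their poses are not given: they have to be found in the camera images.
- tin: The small round gift tin, red with a gold-coloured lid (lid glued on, one rigid piece): body 64 mm across up to 45 mm height, lid 66 mm across, about 57 mm high in all, about 0.12 kg (varies). Origin at the centre of its underside, z up.
- press: Lid press, fixed to the table (place and yaw vary): grey base plate 10 mm thick, a loading slide with guide rails 22 mm high, two steel columns (21 mm across, 168 mm high) 80 mm behind the axis. Origin on the table under the knob's axis; its x points away from the robot, y left along the slide, z up. Base reaches 65 mm to the front, 102 back, 68 right, 200 left.
- tray (a joint): The press's sliding aluminium loading tray: distance in m that it is pulled out along the press's +y (left). 0 = fully home against its stop, ring centred under the pad; 0.14 = fully out; starts 0.125 to 0.14 out. It slides with about 3 N of friction and stays where it is left.
- tray_ring (a point): Centre of the tray floor inside the low steel locating ring in which the tin stands. Floor 18 mm above the table; ring 73 mm inside, 81 mm outside diameter, 7 mm high above that floor. Moves with the tray.
- tray_tab (a point): Centre of the outer (left) face of the upright tab by which the tray is pushed along the press's -y; 38 mm above the table. Tab 50 mm wide along the press's x, 8 mm thick, top 55 mm above the table; this face is 136 mm left of the ring's centre. When home it is 78 mm left of the head's left side. Moves with the tray.
- head: Press head: grey block 116 x 116 x 64 mm with a bridge behind it (to 111 mm behind the axis) on the columns. Origin on the knob's axis at its underside, about 98 mm above the table (set by hand, 1.5 mm higher or lower, so the gap over the tin is not known exactly); axes as the press. In its top is a round well, 92 mm wide, 52 mm deep, with the knob on its floor.
- guard: Steel guard plate on top of the head, 116 x 116 x 4 mm, with a round opening 86 mm across centred on the knob's axis. Origin at the centre of its underside, 64 mm above the head's underside; its top is about 166 mm above the table and 56 mm above the floor of the well. Axes as the press.
- knob_grip (a point): Point on the knob's axis at the height to grip: in the bar of the black knob sunk in the well, about 142 mm above the table, 24 mm below the guard's top. The bar is 14 mm thick and 44 mm long; its top is 5 mm above this point, the round skirt it stands on (51 mm across) 23 mm below it. The point's x runs along the bar, z up; it turns with the knob.
- knob (a joint): Knob angle, rad, growing clockwise seen from above; 0 = pad fully up, starts 0.2 to 0.9, ends at 5. Each rad lowers the pad 3 mm; the knob itself stays level. Turning takes 0.20 N m, plus 0.003 N m per newton of pad force. A firm hold is 20 to 60 N at the pad (felt as 0.26 to 0.38 N m while turning); above 80 N it dents the tin. The thread holds by itself when let go.
- pad: Round rubber-faced pressure pad (46 mm across, 11 mm thick) under the head that comes down on the lid. Origin at the centre of its underside. It meets the tin at a knob angle somewhere between 1.6 and 2.8 rad; from there its force rises by about 150 N per rad of the knob.
- glue_stick: Glue stick standing upright to the right of the press, 26 mm across, 97 mm high; a bystander. Origin at the centre of its underside.
Not all that is in view belongs to the job. There is more than one size of the tin; the one meant has the size given above.

How it is judged:
By the outcome, as a careful person would: the job done as asked, in the order asked, and still so for the second after the job is handed in, with the robot touching nothing.
It also fails if it takes over 72 s, if anything falls off the work surface, if the arm or the gripper's body presses on something with over 40 N, if the wrist force passes 120 N, or if a joint passes its speed limit or range.

## Working session

There is one attempt and no reset: what is moved stays moved. The work goes in short steps, Python scripts to look and compute and a shell command to move; the robot and the scene stay as the last step left them, time stands still between calls to the robot, and variables do not carry over. Pictures are saved under pics/ and viewed, at most 10 in all, crops included, and the job is handed in when it is done.

```bash
mkdir -p pics; ls; cat > h.py <<'E'
import numpy as np,cv2,json
from plant import arm
from scipy.spatial.transform import Rotation as R
def snap(name,fn):
    s=arm.observe(); d=arm.get_image(name)
    if name=="wrist":
        T=np.eye(4);q=s["orientation"];T[:3,:3]=R.from_quat([q[1],q[2],q[3],q[0]]).as_matrix();T[:3,3]=s["position"]
        d["view"]=np.linalg.inv(T@np.array(d["T_tool_cam"]))
    cv2.imwrite(f"pics/{fn}.png",d["img"][:,:,::-1])
    np.savez(f"pics/{fn}.npz",img=d["img"],mtx=d["mtx"],D=d["D"],view=d["view"])
    return d
def load(fn): return np.load(f"pics/{fn}.npz")
def ray(d,px):
    p=cv2.undistortPoints(np.array([[px]],float),np.array(d["mtx"]),np.array(d["D"]))[0,0]
    V=np.array(d["view"]);Rm=V[:3,:3];c=-Rm.T@V[:3,3]
    return c,Rm.T@np.array([p[0],p[1],1])
def atz(d,px,z):
    c,r=ray(d,px);return c+r*(z-c[2])/r[2]
def proj(d,P):
    V=np.array(d["view"]);r,_=cv2.Rodrigues(V[:3,:3])
    return cv2.projectPoints(np.array(P,float).reshape(-1,3),r,V[:3,3],np.array(d["mtx"]),np.array(d["D"]))[0][:,0]
def totool(delta):
    q=arm.observe()["orientation"];return R.from_quat([q[1],q[2],q[3],q[0]]).inv().apply(delta)/0.12
E
python3 - <<'E'
from h import *
a=snap("top","top0");b=snap("scene","sc0")
cv2.imwrite("pics/both.png",cv2.resize(np.vstack([a["img"],b["img"]])[:,:,::-1],(400,600)))
print(arm.observe())
for d in(a,b):
  V=np.array(d["view"]);print(-V[:3,:3].T@V[:3,3])
E
```

```text
pics
{'time_s': 0.1, 'q': array([-1.37905973e+00,  2.45765580e-01,  1.55890907e+00,  2.24532656e-05,
        1.33869388e+00, -1.74118999e-01]), 'joint_vel': array([ 0.00128297, -0.00197143, -0.00284914,  0.00023911,  0.00080475,
        0.00144496]), 'joint_efforts': array([-9.70554211e-04, -4.30673039e+01, -3.27128255e+01, -1.43066386e-04,
        2.82047615e-03,  2.93727862e-05]), 'position': array([ 0.23243729, -0.60647482,  0.22876775]), 'orientation': array([-8.87997225e-04,  9.83315399e-01,  1.81906675e-01,  3.10132679e-06]), 'ft_force': array([ 0.31948119, -0.42690227,  0.21517101]), 'torque': array([0.01548059, 0.00401637, 0.03926106]), 'grasp_force': 0.0, 'grip_width': 1.0046933658245156}
[ 0.24326583 -0.07112344  1.49948999]
[-0.23490186  0.6811238   0.59715901]
```

View pics/top0.png

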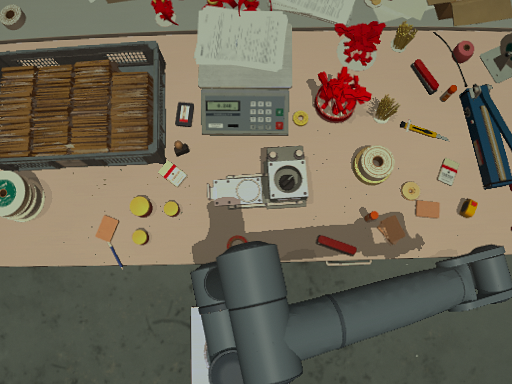

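View pics/sc0.png

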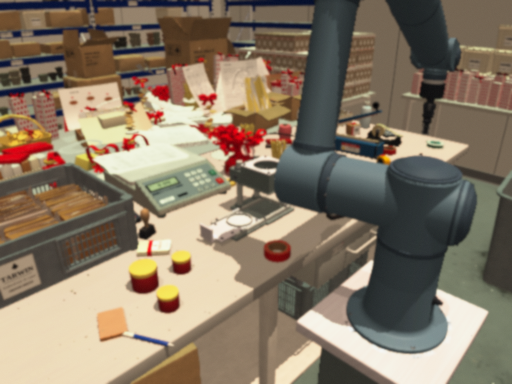

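Tin candidates in top view: (140,206) large, (172,208) and (140,237) smaller. I'll measure the lid diameters and enlarge.

```bash
python3 - <<'E'
from h import *
d=load("top0");img=d["img"]
hsv=cv2.cvtColor(img,cv2.COLOR_RGB2HSV)
m=cv2.inRange(hsv,(20,110,80),(35,255,255))
n,l,st,ce=cv2.connectedComponentsWithStats(m)
for i in range(1,n):
  if st[i,4]>60 and ce[i,0]<200 and ce[i,1]>190:
    x,y,w,h,A=st[i];c=ce[i]
    for z in(.04,.057,.075):
      k=np.linalg.norm(atz(d,c+[.5,0],z)-atz(d,c-[.5,0],z))
      print(c.round(1),w,h,A,z,atz(d,c,z).round(4),"dia",(2*np.sqrt(A/np.pi)*k).round(4))
a=cv2.resize(img[180:250,100:320],None,fx=3.6,fy=3.6,interpolation=2)
s=load("sc0")["img"];b=cv2.resize(s[160:320,100:320],None,fx=2.1,fy=2.1,interpolation=2)
o=np.zeros((600,800,3),np.uint8);o[:a.shape[0],:a.shape[1]]=a;o[256:256+b.shape[0],:b.shape[1]]=b[:344]
c=cv2.resize(img[140:212,260:316],None,fx=4.5,fy=4.5,interpolation=2);o[256:256+c.shape[0],500:500+c.shape[1]]=c
cv2.imwrite("pics/crop1.png",o[:,:,::-1])
E
```

```text
[139.2 205.7] 20 20 308 0.04 [0.4843 0.3249 0.04  ] dia 0.0674
[139.2 205.7] 20 20 308 0.057 [0.4815 0.3203 0.057 ] dia 0.0667
[139.2 205.7] 20 20 308 0.075 [0.4785 0.3154 0.075 ] dia 0.0658
[170.5 207.9] 14 15 169 0.04 [0.4742 0.2187 0.04  ] dia 0.0494
[170.5 207.9] 14 15 169 0.057 [0.4715 0.2153 0.057 ] dia 0.0488
[170.5 207.9] 14 15 169 0.075 [0.4687 0.2117 0.075 ] dia 0.0482
[139.1 236.7] 15 15 178 0.04 [0.3801 0.323  0.04  ] dia 0.0507
[139.1 236.7] 15 15 178 0.057 [0.3785 0.3184 0.057 ] dia 0.0501
[139.1 236.7] 15 15 178 0.075 [0.3768 0.3135 0.075 ] dia 0.0495
```

View pics/crop1.png

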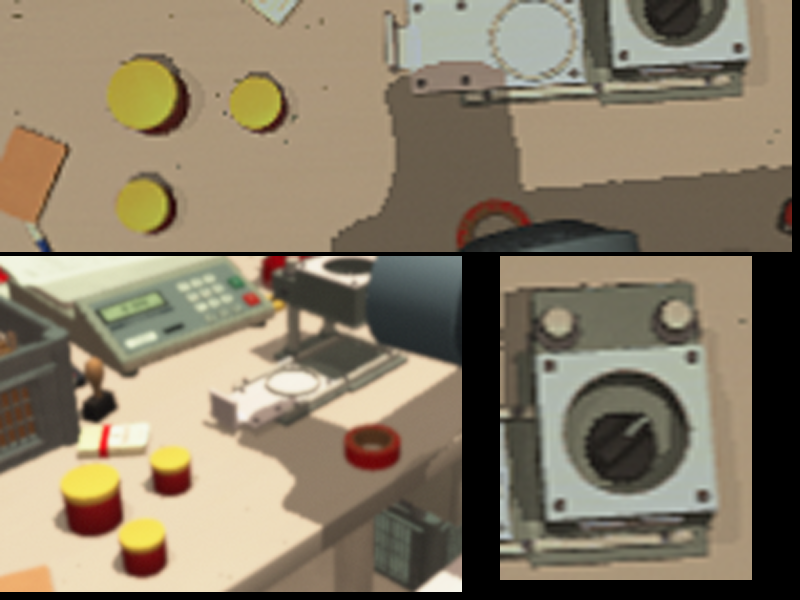

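The meant tin is the one at (139,206): lid 66.5 mm; the other two, (170,208) and (139,237), are only about 50 mm. The crop confirms this. The guard opening with the knob is near top px (288,179), and the ring is near (247,191). Next I'll work out the coarse press pose.

```bash
python3 - <<'E'
from h import *
d=load("top0")
px=[(260+(x-500)/4.5,140+(y-256)/4.5) for x,y in[(549,366),(691,357),(703,497),(559,506)]]
P=np.array([atz(d,p,.166) for p in px]);print(P.round(4).tolist(),P.mean(0))
# yaw: press x (away) from front to back screws
a=P[0]+P[1]-P[2]-P[3];b=P[0]+P[3]-P[1]-P[2]
print(np.degrees(np.arctan2(a[1],a[0])),np.degrees(np.arctan2(-b[0],b[1])))
print("ring",atz(d,(100+532/3.6,180+39/3.6),.025),"glue",atz(d,(373,215),.097))
w=arm.get_image("wrist");print(np.array(w["T_tool_cam"]).round(3),w["mtx"])
s=arm.observe();T=P.mean(0)
print(totool(np.array([T[0]-.03,T[1]+.05,.40])-s["position"]))
E
```

```text
[[0.5827, -0.1163, 0.166], [0.5867, -0.2142, 0.166], [0.4886, -0.2181, 0.166], [0.4848, -0.1202, 0.166]] [ 0.53571417 -0.16720019  0.166     ]
2.2934799224428306 2.2871275724911495
ring [ 0.52869123 -0.04026685  0.025     ] glue [ 0.42623592 -0.44067879  0.097     ]
[[-0.001 -0.963 -0.268  0.068]
 [ 1.    -0.001 -0.001  0.001]
 [ 0.001 -0.268  0.963 -0.145]
 [ 0.     0.     0.     1.   ]] [[320.76009207   0.         258.42073444]
 [  0.         320.76009207 196.48732685]
 [  0.           0.           1.        ]]
[ 3.58575206 -2.99583132 -1.42025467]
```

```bash
for i in 1 2 ; do python3 -m inch '[[1,0.45,-0.38,-0.35,0],[1,0.9,-0.75,-0.71,0]]'; done >/dev/null; python3 -m inch '[[1,0.45,-0.38,0,0],[1,0.9,-0.75,0,0]]' >/dev/null;  python3 -m inch '[[1,0.45,-0.38,0,-0.08],[1,0.9,-0.75,0,-0.16],[1,0.9,-0.75,0,-0.24],[1,0.9,-0.75,0,-0.32],[1,0.9,-0.75,0,-0.4],[1,0.9,-0.75,0,-0.48],[1,0.9,-0.75,0,-0.56],[1,0.9,-0.75,0,-0.59],[1,0.9,-0.75,0,-0.59],[1,0.9,-0.75,0,-0.59]]'
python3 - <<'E'
from h import *
snap("wrist","w1");s=arm.observe();print(s["q"].round(3),s["time_s"])
E
```

```text
time_s: 2.15
position: [0.4664, -0.1883, 0.3588]
orientation: [-0.0, 0.697, 0.718, -0.0]
ft_force: [0.6, -0.0, 0.5]
grip_width: 1.001
grasp_force: 0.0
[-0.61  -0.187  1.767 -0.     1.562 -0.639] 2.2
```

View pics/w1.png

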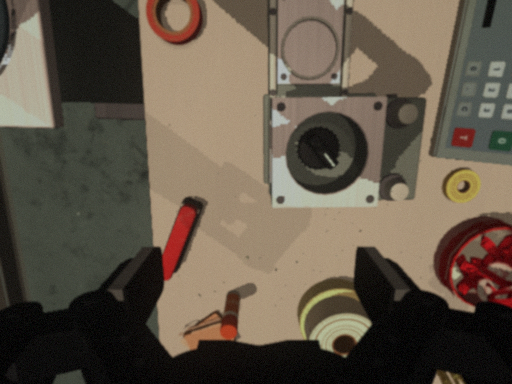

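The wrist view shows the guard opening centred near (327,149), the ring at (309,48) and the knob bar with a white pointer at lower right (~(330,158)). I'll compute those positions and the move to the tin.

```bash
python3 - <<'E'
from h import *
d=load("w1")
P=np.array([atz(d,p,.166) for p in[(282,105),(378,104),(377,198),(281,199)]]);print(P.round(4).tolist(),P.mean(0))
print("ring",atz(d,(309,48),.025),"opening",atz(d,(328,150),.166))
s=arm.observe()
print(totool(np.array([.4815-0.0,.3203,.25])-s["position"]))
E
```

```text
[[0.4888, -0.1184, 0.166], [0.586, -0.1146, 0.166], [0.5975, -0.2133, 0.166], [0.4924, -0.2174, 0.166]] [ 0.54119151 -0.16590963  0.166     ]
ring [ 0.53219766 -0.04049201  0.025     ] opening [ 0.53929643 -0.16248863  0.166     ]
[4.23270731 0.25272533 0.9079696 ]
```

```bash
for i in 1 2 3 4 ; do python3 -m inch '[[1,0.5,0.03,0,0],[1,1,0.06,0,0],[1,1,0.06,0,0]]'; done >/dev/null; python3 -m inch '[[1,0.23,0.02,0.25,0],[1,0.23,0.02,0.5,0],[1,0.23,0.02,0.5,0],[1,0.23,0.02,0.5,0]]'
python3 - <<'E'
from h import *
d=snap("wrist","w2");s=arm.observe();print(s["q"].round(3),s["time_s"])
m=cv2.inRange(cv2.cvtColor(d["img"],cv2.COLOR_RGB2HSV),(20,110,80),(35,255,255))
n,l,st,ce=cv2.connectedComponentsWithStats(m)
for i in range(1,n):
  if st[i,4]>300:
    c=ce[i];p=atz(d,c,.057);k=np.linalg.norm(atz(d,c+[.5,0],.057)-atz(d,c-[.5,0],.057))
    print(c,st[i],p,"w",st[i,2]*k,"shift",totool(p-s["position"]))
E
```

```text
time_s: 4.2
position: [0.4833, 0.3187, 0.3005]
orientation: [0.001, 0.697, 0.717, 0.001]
ft_force: [0.5, -0.1, 0.1]
grip_width: 1.0
grasp_force: 0.0
[ 0.388  0.027  1.669 -0.     1.443  0.359] 4.25
[249.23748669 235.42598509] [232 219  35  34 939] [0.47488614 0.22490098 0.057     ] w 0.04550906338053546 shift [-0.78421686 -0.09868052  2.0325063 ]
```

View pics/w2.png

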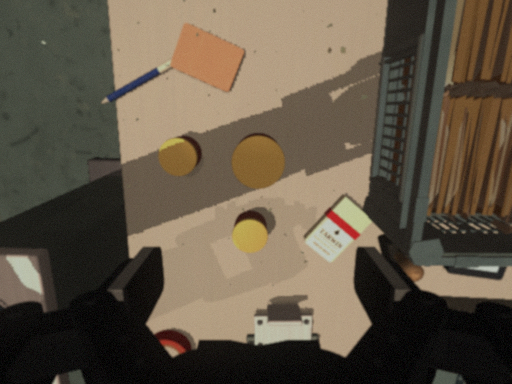

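The target tin is in shadow at (258,161); the smaller ones are at (179,156) and (250,233). I'll fit it with a looser threshold.

```bash
python3 - <<'E'
from h import *
d=load("w2");s=arm.observe()
m=cv2.inRange(cv2.cvtColor(d["img"],cv2.COLOR_RGB2HSV),(10,120,60),(35,255,255))
n,l,st,ce=cv2.connectedComponentsWithStats(m)
for i in range(1,n):
  if 300<st[i,4]<3000 and 150<st[i,0]<300 and 120<st[i,1]<230:
    pts=np.argwhere(l==i)[:,::-1]
    e=cv2.fitEllipse(cv2.convexHull(pts.astype(np.int32)));c=np.array(e[0])
    for z in (.052,.057,.062):
      p=atz(d,c,z);k=np.linalg.norm(atz(d,c+[.5,0],z)-atz(d,c-[.5,0],z))
      print(ce[i],e,z,p,"dia",np.array(e[1])*k,"shift",totool(p-s["position"]))
E
```

```text
[257.725033   161.18785746] ((257.7295837402344, 161.14056396484375), (53.37308883666992, 54.081443786621094), 2.792649507522583) 0.052 [0.48336191 0.32161389 0.052     ] dia [0.06592051 0.06679539] shift [ 0.01931224 -0.00491619  2.07510877]
[257.725033   161.18785746] ((257.7295837402344, 161.14056396484375), (53.37308883666992, 54.081443786621094), 2.792649507522583) 0.057 [0.48334204 0.32242257 0.057     ] dia [0.06508269 0.06594646] shift [ 0.02608778 -0.0047676   2.03344797]
[257.725033   161.18785746] ((257.7295837402344, 161.14056396484375), (53.37308883666992, 54.081443786621094), 2.792649507522583) 0.062 [0.48332218 0.32323125 0.062     ] dia [0.06424488 0.06509752] shift [ 0.03286333 -0.004619    1.99178717]
[177.72939217 156.25228976] ((177.7203826904297, 156.24948120117188), (38.40522003173828, 39.44025802612305), 114.09626770019531) 0.052 [0.38480517 0.32505505 0.052     ] dia [0.04727963 0.04855384] shift [ 0.07170459 -0.82504783  2.07280204]
[177.72939217 156.25228976] ((177.7203826904297, 156.24948120117188), (38.40522003173828, 39.44025802612305), 114.09626770019531
[... 383 characters left out ...]
((249.64846801757812, 234.48135375976562), (35.02806854248047, 35.70650863647461), 87.39176177978516) 0.052 [0.47531183 0.22418608 0.052     ] dia [0.04609279 0.04698554] shift [-0.79030894 -0.09542614  2.07417742]
[249.66733871 234.54032258] ((249.64846801757812, 234.48135375976562), (35.02806854248047, 35.70650863647461), 87.39176177978516) 0.057 [0.47539427 0.22623301 0.057     ] dia [0.04550698 0.04638838] shift [-0.77324355 -0.09412721  2.03252846]
[249.66733871 234.54032258] ((249.64846801757812, 234.48135375976562), (35.02806854248047, 35.70650863647461), 87.39176177978516) 0.062 [0.47547672 0.22827995 0.062     ] dia [0.04492116 0.04579122] shift [-0.75617817 -0.09282829  1.99087949]
```

```bash
python3 -m inch '[[1,0.02,0,0.5,0],[1,0.02,0,1,0],[1,0.02,0,1,0]]' >/dev/null; python3 -m inch '[[1,0,0,0.4,0],[1,0,0,0.7,0],[1,0,0,1,0],[1,0,0,1.12,0]]' ; python3 -m inch '[[1,0,0,0.4,0],[1,0,0,0.7,0],[1,0,0,1,0],[1,0,0,1,0]]'; python3 -m inch '[[1,0,0,0.12,0],[1,0,0,0.12,0],[0.6,0,0,0.12,0],[0.6,0,0,0.12,0],[0.6,0,0,0.12,0],[0.6,0,0,0.12,0],[0.6,0,0,0.12,0]]' 40
```

```text
time_s: 5.12
position: [0.4826, 0.3224, 0.06]
orientation: [-0.0, 0.696, 0.718, -0.0]
ft_force: [0.4, 0.2, 1.1]
grip_width: 0.996
grasp_force: 0.0
time_s: 6.0
position: [0.4829, 0.3228, 0.0465]
orientation: [0.0, 0.696, 0.718, 0.001]
ft_force: [-2.4, -1.7, 6.1]
grip_width: 0.734
grasp_force: 42.1refused, shift out of range in row 4
```

```bash
python3 -m inch '[[0.6,0,0,-0.3,0],[0.6,0,0,-0.65,0],[0.6,0,0,-1,0],[0.6,0,0,-1,0]]'; python3 -m inch '[[0.6,-0.4,0.03,-0.4,0],[0.6,-0.7,0.06,-0.95,0],[0.6,-1,0.09,-0.95,0]]' ; python3 -m inch '[[0.6,-0.4,0.03,0,0],[0.6,-0.8,0.07,0,0],[0.6,-1,0.1,0,0]]';python3 -m inch '[[0.6,-0.4,0.03,0,0],[0.6,-0.8,0.07,0,0],[0.6,-1,0.1,0,0]]'; python3 -m inch '[[0.6,-0.4,0,0,0],[0.6,-0.66,0,0,0],[0.6,-0.66,0,0,0],[0.6,-0.66,0,0,0],[0.6,-0.66,0,0,0]]'
python3 - <<'E'
from h import *
snap("wrist","w3")
E
```

```text
time_s: 6.5
position: [0.4845, 0.3235, 0.1694]
orientation: [0.002, 0.696, 0.718, 0.004]
ft_force: [-0.5, -1.0, -1.6]
grip_width: 0.732
grasp_force: 44.4
time_s: 6.88
position: [0.4975, 0.2023, 0.2816]
orientation: [0.001, 0.696, 0.718, 0.002]
ft_force: [1.5, 0.4, -1.5]
grip_width: 0.735
grasp_force: 44.8
time_s: 7.25
position: [0.5115, 0.0812, 0.277]
orientation: [-0.001, 0.697, 0.717, -0.001]
ft_force: [0.7, 0.2, -2.4]
grip_width: 0.734
grasp_force: 44.8
time_s: 7.62
position: [0.5272, -0.0383, 0.2769]
orientation: [-0.001, 0.697, 0.717, -0.001]
ft_force: [0.3, -0.3, -1.2]
grip_width: 0.733
grasp_force: 44.8
time_s: 8.25
position: [0.5301, -0.1145, 0.2781]
orientation: [-0.0, 0.696, 0.718, -0.0]
ft_force: [-0.3, 0.8, -1.5]
grip_width: 0.735
grasp_force: 44.8
```

View pics/w3.png

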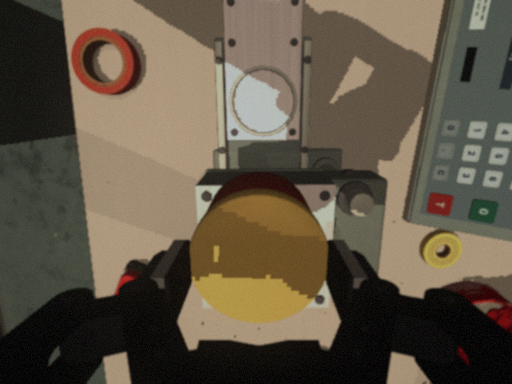

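The ring is centred at (264,101), with its edges at 231–297 and 66–136. The held tin's lid spans x 190–327. I'll compute the shift, including the in-hand offset.

```bash
python3 - <<'E'
from h import *
d=load("w3");s=arm.observe();p0=s["position"]
r=atz(d,(263.7,101.3),.025);print("ring",r,"dia",atz(d,(296.5,101),.025)-atz(d,(231,101),.025),atz(d,(264,136),.025)-atz(d,(264,66.5),.025))
m=cv2.inRange(cv2.cvtColor(d["img"],cv2.COLOR_RGB2HSV),(12,120,60),(35,255,255))
n,l,st,ce=cv2.connectedComponentsWithStats(m);i=1+st[1:,4].argmax()
e=cv2.fitEllipse(cv2.convexHull(np.argwhere(l==i)[:,::-1].astype(np.int32)));print(st[i],e)
t=atz(d,e[0],p0[2]+.0105);print("tin",t,"inhand",totool(t-p0)*.12)
print("shift rel tcp",totool(r-p0),"rel tin",totool(r-t))
for a,b in[((238,42),(234,132)),((295,42),(290,134))]:
  v=atz(d,a,.02)-atz(d,b,.02);print(np.degrees(np.arctan2(-v[0],v[1])))
E
```

```text
ring [ 0.53445654 -0.0402842   0.025     ] dia [0.07795398 0.00240785 0.        ] [ 0.00281145 -0.07949455  0.        ]
[  189   189   139   134 14577] ((258.3527526855469, 255.87014770507812), (133.5493927001953, 139.82467651367188), 89.98057556152344)
tin [ 0.53060067 -0.11326088  0.28884056] inhand [ 0.00125201  0.0004785  -0.01049977]
shift rel tcp [0.61652951 0.05639355 2.11134761] rel tin [0.60609608 0.05240601 2.19884566]
-1.9537683910043895
0.07554136357395053
```

```bash
python3 -m inch '[[0.6,0.4,0.02,0,0],[0.6,0.61,0.045,0,0],[0.6,0.61,0.045,0.4,0],[0.6,0.61,0.045,0.8,0],[0.6,0.61,0.045,1,0],[0.6,0.61,0.045,1,0]]';python3 -m inch '[[0.6,0,0,0.3,0],[0.6,0,0,0.5,0],[0.6,0,0,0.62,0],[0.6,0,0,0.68,0],[0.6,0,0,0.72,0],[0.6,0,0,0.74,0],[0.6,0,0,0.74,0],[0.6,0,0,0.74,0]]'; python3 -m inch '[[0.6,0,0,0.01,0],[0.6,0,0,0.02,0],[0.6,0,0,0.02,0]]'
python3 - <<'E'
from h import *
snap("wrist","w4")
E
```

```text
time_s: 9.05
position: [0.5318, -0.0411, 0.1564]
orientation: [-0.002, 0.696, 0.718, -0.001]
ft_force: [0.9, 0.7, -1.4]
grip_width: 0.73
grasp_force: 44.8
time_s: 10.05
position: [0.5337, -0.0423, 0.0702]
orientation: [0.0, 0.696, 0.718, 0.0]
ft_force: [-0.3, 0.8, -1.8]
grip_width: 0.73
grasp_force: 44.8
time_s: 10.42
position: [0.5333, -0.0422, 0.0673]
orientation: [-0.0, 0.696, 0.718, -0.0]
ft_force: [-0.1, -0.5, -2.3]
grip_width: 0.732
grasp_force: 44.8
```

View pics/w4.png

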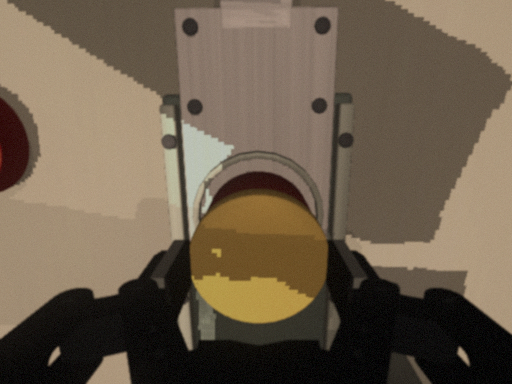

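The ring (arc x 193–324) is centred on the tin (x 258) and the tin bottom is inside the ring. Lower the last few millimetres and release.

```bash
python3 -m inch '[[0.6,0,0,0.01,0],[0.6,0,0,0.02,0],[0.6,0,0,0.02,0]]' ; python3 -m inch '[[0.6,0,0,0.01,0],[0.6,0,0,0.015,0],[0.6,0,0,0.015,0]]'; python3 -m inch '[[1,0,0,0,0],[1,0,0,0,0],[1,0,0,0,0],[1,0,0,-0.05,0],[1,0,0,-0.3,0],[1,0,0,-0.6,0],[1,0,0,-1,0],[1,0,0,-1,0],[1,0,0,-1,0]]'
python3 - <<'E'
from h import *
d=snap("wrist","w5");s=arm.observe();p0=s["position"];print(p0,s["q"].round(2))
m=cv2.inRange(cv2.cvtColor(d["img"],cv2.COLOR_RGB2HSV),(12,120,60),(35,255,255))
n,l,st,ce=cv2.connectedComponentsWithStats(m);i=1+st[1:,4].argmax()
e=cv2.fitEllipse(cv2.convexHull(np.argwhere(l==i)[:,::-1].astype(np.int32)));print(st[i],e,atz(d,e[0],.075))
E
```

```text
time_s: 10.85
position: [0.5333, -0.0422, 0.0648]
orientation: [-0.0, 0.696, 0.718, -0.0]
ft_force: [0.2, 0.4, -2.3]
grip_width: 0.734
grasp_force: 44.8
time_s: 11.22
position: [0.5335, -0.0423, 0.0646]
orientation: [-0.0, 0.696, 0.718, -0.0]
ft_force: [-6.1, 0.7, 9.8]
grip_width: 0.734
grasp_force: 46.2
time_s: 12.35
position: [0.533, -0.0421, 0.1828]
orientation: [-0.0, 0.696, 0.718, -0.0]
ft_force: [-0.0, 0.5, -0.7]
grip_width: 0.995
grasp_force: 0.0
[ 0.53253137 -0.04196649  0.18194478] [-0.29  0.02  1.89  0.    1.23 -0.32]
[ 221  154   79   80 4930] ((259.40924072265625, 193.36988830566406), (79.04895782470703, 79.74684143066406), 170.279052734375) [ 0.53439333 -0.042873    0.075     ]
```

View pics/w5.png

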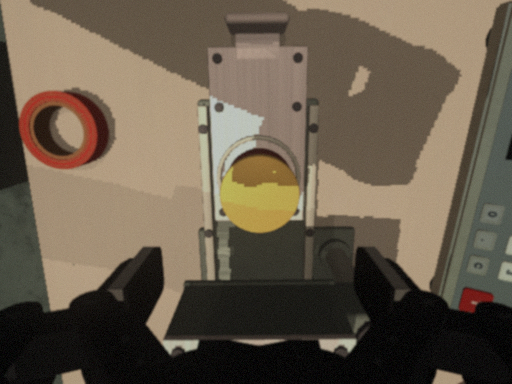

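The tin stands in the ring. The tab is at (257,20) in the picture. Next I go left of it, fingers shut, and push.

```bash
python3 -m inch '[[0,0.4,0,0,0],[0,0.8,0,0,0],[0,1,0,0,0]]' >/dev/null; python3 -m inch '[[0,0.3,0,0,0],[0,0.56,0,0,0],[0,0.56,0,0.2,0],[0,0.56,0,0.5,0],[0,0.56,0,0.8,0],[0,0.56,0,1,0],[0,0.56,0,1,0]]';python3 -m inch '[[0,0,0,0.04,0],[0,0,0,0.08,0],[0,0,0,0.08,0]]'; python3 - <<'E'
from h import *
d=load("w5");print(atz(d,(257,15),.055),atz(d,(228,16),.055),atz(d,(287,15),.055)); print(totool([0,-.1,0]))
E
```

```text
time_s: 13.65
position: [0.5245, 0.1447, 0.0596]
orientation: [-0.003, 0.696, 0.718, -0.003]
ft_force: [-0.7, 1.3, 0.9]
grip_width: 0.002
grasp_force: 0.0
time_s: 14.02
position: [0.5278, 0.1449, 0.0539]
orientation: [0.0, 0.696, 0.718, 0.0]
ft_force: [0.7, 0.1, 0.3]
grip_width: 0.003
grasp_force: 0.0
[0.52848624 0.09285794 0.055     ] [0.50631785 0.09152752 0.055     ] [0.55141948 0.09353959 0.055     ]
[-8.32939705e-01 -2.56104015e-02 -1.78529116e-05]
```

```bash
python3 -m inch '[[0,-0.1,0,0,0],[0,-0.2,0,0,0],[0,-0.26,0,0,0],[0,-0.31,0,0,0],[0,-0.36,0,0,0],[0,-0.42,0,0,0],[0,-0.49,0,0,0],[0,-0.56,0,0,0],[0,-0.64,0,0,0],[0,-0.72,0,0,0],[0,-0.8,0,0,0],[0,-0.8,0,0,0]]'; python3 -m inch '[[0,-0.06,0,0,0],[0,-0.13,0,0,0],[0,-0.2,0,0,0],[0,-0.27,0,0,0],[0,-0.34,0,0,0],[0,-0.4,0,0,0],[0,-0.44,0,0,0],[0,-0.44,0,0,0]]'
```

```text
time_s: 15.52
position: [0.5307, 0.0482, 0.0536]
orientation: [0.0, 0.697, 0.717, 0.0]
ft_force: [0.1, 0.3, 0.1]
grip_width: -0.004
grasp_force: 0.0
time_s: 16.52
position: [0.5322, -0.0041, 0.0536]
orientation: [0.0, 0.696, 0.718, -0.0]
ft_force: [-0.1, -0.6, -0.2]
grip_width: -0.001
grasp_force: 0.0
```

```bash
python3 -m inch '[[0,-0.04,0,0,0],[0,-0.08,0,0,0]]'; python3 -m inch '[[0,-0.02,0,0,0],[0,-0.04,0,0,0]]'; python3 -m inch '[[0,-0.02,0,0,0],[0,-0.04,0,0,0]]'
```

```text
time_s: 16.77
position: [0.5325, -0.0133, 0.0537]
orientation: [-0.0, 0.696, 0.718, 0.0]
ft_force: [0.2, 3.7, 1.9]
grip_width: -0.003
grasp_force: 1.7
time_s: 17.02
position: [0.5327, -0.0184, 0.0536]
orientation: [-0.0, 0.696, 0.718, 0.0]
ft_force: [-0.5, 2.5, 1.3]
grip_width: 0.002
grasp_force: 1.6
time_s: 17.27
position: [0.5329, -0.0231, 0.0536]
orientation: [0.0, 0.696, 0.718, 0.0]
ft_force: [0.8, 2.8, 2.3]
grip_width: 0.001
grasp_force: 1.6
```

Pushing at about 3 N friction. I'll keep going in small steps until the stop.

```bash
for i in 1 2 3; do python3 -m inch '[[0,-0.012,0,0,0],[0,-0.025,0,0,0]]'|grep -E "pos|ft"; done
```

```text
position: [0.5329, -0.0261, 0.0536]
ft_force: [0.2, 2.5, 3.3]
position: [0.533, -0.0291, 0.0536]
ft_force: [-0.0, 2.5, 1.8]
position: [0.5331, -0.0321, 0.0536]
ft_force: [0.4, 3.0, 2.0]
```

```bash
for i in 1 2 3 4; do python3 -m inch '[[0,-0.01,0,0,0],[0,-0.02,0,0,0]]'|grep -E "pos|ft"; done
```

```text
position: [0.5331, -0.0345, 0.0536]
ft_force: [-0.2, 3.1, 1.9]
position: [0.5332, -0.0369, 0.0536]
ft_force: [0.9, 3.1, 2.0]
position: [0.5333, -0.0393, 0.0536]
ft_force: [0.4, 3.4, 1.7]
position: [0.5334, -0.0417, 0.0536]
ft_force: [0.1, 2.8, 1.4]
```

```bash
for i in 1 2 3 4; do python3 -m inch '[[0,-0.01,0,0,0],[0,-0.02,0,0,0]]'|grep -E "pos|ft"; done
python3 - <<'E'
from h import *
d=snap("top","top1");img=d["img"]
# tab top visible? crop
o=cv2.resize(img[140:215,200:316],None,fx=5,fy=5,interpolation=2)
s=snap("scene","sc1")["img"];b=cv2.resize(s[140:250,190:310],None,fx=2.1,fy=2.1,interpolation=2)
c=np.zeros((600,600,3),np.uint8);c[:o.shape[0],:o.shape[1]]=o;c[376:376+b.shape[0]][:224,:b.shape[1]]=b[:224]
cv2.imwrite("pics/chk.png",c[:,:,::-1])
E
```

```text
position: [0.5334, -0.0441, 0.0536]
ft_force: [0.7, 2.8, 1.8]
position: [0.5335, -0.0465, 0.0536]
ft_force: [0.5, 3.2, 2.5]
position: [0.5336, -0.0489, 0.0536]
ft_force: [0.1, 3.5, 2.8]
position: [0.5336, -0.0513, 0.0536]
ft_force: [0.3, 3.4, 2.2]
```

View pics/chk.png

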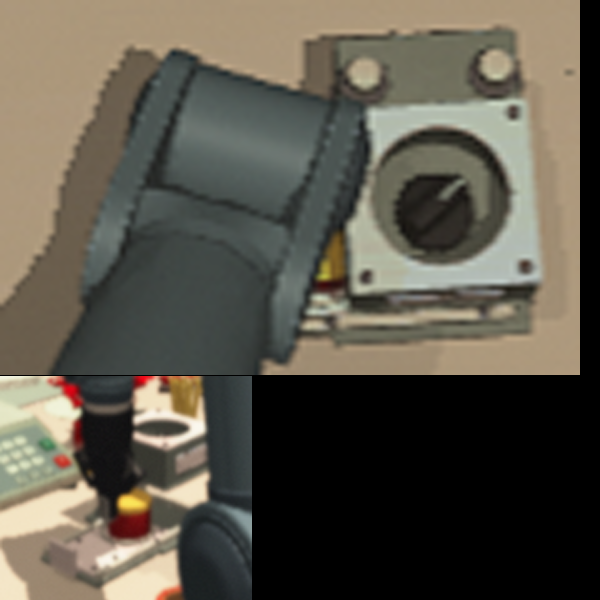

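The pictures suggest the tin lid shows just left of the head while the tab sits at lower left of the scene crop. I'll check numerically how far the tray has travelled.

```bash
python3 - <<'E'
from h import *
for f in("sc0","sc1"):
  d=load(f)
  m=cv2.inRange(cv2.cvtColor(d["img"],cv2.COLOR_RGB2HSV),(20,110,80),(35,255,255))
  n,l,st,ce=cv2.connectedComponentsWithStats(m)
  for i in range(1,n):
    if st[i,4]>30 and ce[i,1]>150: print(f,ce[i].round(1),st[i],atz(d,ce[i],.075).round(4),atz(d,ce[i],.057).round(4))
  # tab face corners in sc at home vs out (face at y=.094 out)
d=load("sc1")
u=np.array([-.04,.999,0])
for yf in(.094,-.03,-.05): print(yf,proj(d,[[.531-.04*yf+sx,yf,z] for sx in(-.025,.025) for z in(.018,.055)]).round(0).tolist())
print("tin lid proj",proj(d,[[.534,-.042,.075],[.536,-.1,.075],[.538,-.166,.075]]).round(0).tolist())
print("px of crop tab", [190+62/2.1,140+(555-376)/2.1],[190+130/2.1,140+(500-376)/2.1])
E
```

```text
sc0 [ 82.9 161.4] [ 75 153  16  17 181] [1.2321 0.1344 0.075 ] [1.2827 0.1156 0.057 ]
sc0 [180.7 256.2] [172 251  19  12 180] [0.4283 0.2504 0.075 ] [0.4512 0.2355 0.057 ]
sc0 [142.3 267.3] [129 259  28  18 391] [0.4537 0.3384 0.075 ] [0.4775 0.3266 0.057 ]
sc0 [167.1 292.1] [157 285  22  15 269] [0.3412 0.3484 0.075 ] [0.3611 0.337  0.057 ]
sc0 [173.3 356.9] [141 343  55  35 245] [0.1922 0.4387 0.075 ] [0.2069 0.4304 0.057 ]
sc1 [ 82.9 161.5] [ 75 153  16  17 177] [1.2309 0.1346 0.075 ] [1.2814 0.1157 0.057 ]
sc1 [252.1 200. ] [246 196  14   8  84] [ 0.5198 -0.0814  0.075 ] [ 0.5458 -0.1077  0.057 ]
sc1 [180.7 256.3] [172 251  19  12 178] [0.4279 0.2507 0.075 ] [0.4508 0.2359 0.057 ]
sc1 [163.4 293.9] [157 287  17  13 118] [0.3418 0.357  0.075 ] [0.3617 0.3459 0.057 ]
sc1 [172.  357.7] [138 343  58  37 252] [0.1923 0.4413 0.075 ] [0.207  0.4331 0.057 ]
0.094 [[212.0, 240.0], [212.0, 229.0], [201.0, 234.0], [200.0, 222.0]]
-0.03 [[243.0, 224.0], [243.0, 213.0], [232.0, 218.0], [231.0, 208.0]]
-0.05 [[248.0, 221.0], [248.0, 211.0], [236.0, 216.0], [236.0, 205.0]]
tin lid proj [[239.0, 203.0], [253.0, 197.0], [267.0, 190.0]]
px of crop tab [219.52380952380952, 225.23809523809524] [251.9047619047619, 199.04761904761904]
```

```bash
python3 - <<'E'
from h import *
w=snap("wrist","w6")["img"]
s=load("sc1")["img"]
c=np.zeros((600,800,3),np.uint8)
c[:360,:480]=cv2.resize(w,(480,360))
b=cv2.resize(s[150:250,190:270],None,fx=4,fy=4,interpolation=2);c[:400,480:800]=b
t=load("top0")["img"][140:215,200:316];c[365:365+225,:348]=cv2.resize(t,None,fx=3,fy=3,interpolation=2)
cv2.imwrite("pics/chk2.png",c[:,:,::-1]);print(proj(load("w6"),[[.53,.094,.055],[.53,.042,.055],[.53,-.055,.055]])*480/512)
E
```

```text
[[ 242.4030306  -106.56473995]
 [ 238.89685527   37.23391863]
 [ 233.99893962  240.18369607]]
```

View pics/chk2.png

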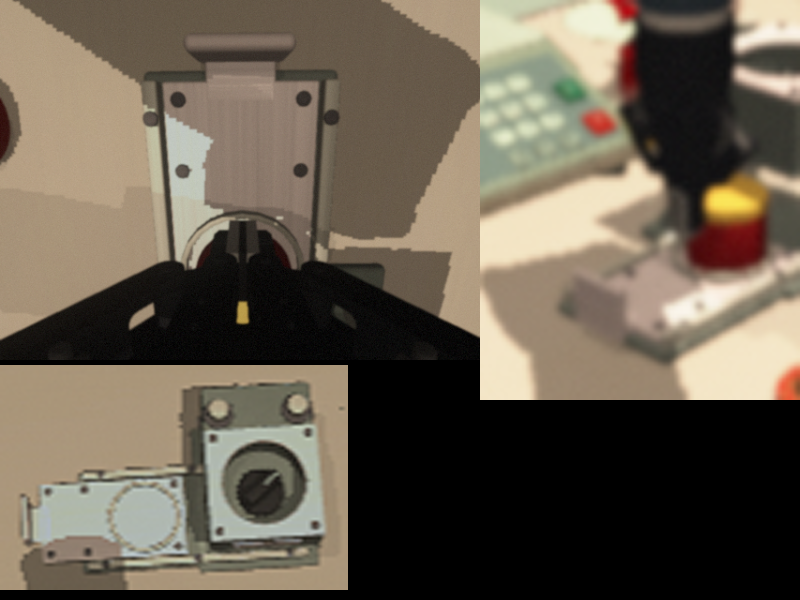

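```bash
python3 - <<'E'
from h import *
d=load("sc1");p=arm.observe()["position"];print(p,arm.observe()["ft_force"])
for z in(.03,.04,.05,.06): print(z,proj(d,[[.5336,-.051,z]])-[190,150])
print("x4:",[(685-480)/4,230/4])
w=load("w6")
for z in(.03,.04,.05,.06): print(z,proj(w,[[.5336,-.045,z],[.5336,-.057,z]])*.9375)
E
```

```text
[ 0.53363164 -0.0513698   0.05355651] [0.52004995 2.6884933  0.66987324]
0.03 [[51.96096593 65.01366242]]
0.04 [[51.91418402 62.11339602]]
0.05 [[51.86716811 59.19222943]]
0.06 [[51.81991795 56.25001192]]
x4: [51.25, 57.5]
0.03 [[241.56050614 206.14489898]
 [240.99033675 224.88702163]]
0.04 [[241.51545804 212.15959677]
 [240.9142485  231.83686931]]
0.05 [[241.46496546 218.90185746]
 [240.82915686 239.60996266]]
0.06 [[241.40797959 226.51196818]
 [240.73336707 248.36144305]]
```

The wrist and scene views show the fingertips rode over the tab (now at (240,40) in the composite) and pushed the tray through the tin instead. The tin is still upright in the ring. The tips seem to reach less far down than assumed, so I'll back off, go left of the tab, and come down lower while watching for contact.

```bash
python3 -m inch '[[0,0.06,0,0,0],[0,0.12,0,-0.1,0],[0,0.12,0,-0.4,0],[0,0.12,0,-0.65,0],[0,0.5,0,-0.65,0],[0,1,0,-0.65,0],[0,1,0,-0.65,0]]'|grep -E pos; python3 -m inch '[[0,0.25,0,0,0],[0,0.25,0,0.3,0],[0,0.25,0,0.6,0],[0,0.25,0,0.7,0],[0,0.25,0,0.7,0]]'|grep -E "pos|ft"; for i in 1 2 3 ; do python3 -m inch '[[0,0,0,0.02,0],[0,0,0,0.04,0],[0,0,0,0.04,0]]' |grep -E "pos|ft"; done
python3 - <<'E'
from h import *
w=snap("wrist","w7");g=cv2.cvtColor(w["img"],cv2.COLOR_RGB2GRAY);print(g[150:384:6,250])
p=arm.observe()["position"]
for dz in(0,.022): print(dz,proj(w,[p+[0,.006,-dz],p+[0,.011,-dz]]))
E
```

```text
position: [0.5294, 0.0721, 0.1323]
position: [0.529, 0.0984, 0.0476]
ft_force: [-0.9, 0.3, 1.2]
position: [0.5294, 0.0987, 0.0433]
ft_force: [-0.3, 0.4, -0.1]
position: [0.5288, 0.0988, 0.0377]
ft_force: [-0.9, 0.2, -0.1]
position: [0.5288, 0.0987, 0.0329]
ft_force: [0.8, -0.2, 0.7]
[100  99 102 102 104 101 104 104 100 103 104 102  93  89  79  49  50  48
  52  47  72  16  17  12  13  12  13  16  13   8  10   7   2   3  12   6
   5   4   5]
0 [[257.93574831 237.19435116]
 [258.23719522 227.53957468]]
0.022 [[258.02474309 221.65923715]
 [258.29048727 213.05046992]]
```

```bash
python3 -m inch '[[0,0,0,-0.025,0],[0,-0.1,0,-0.025,0],[0,-0.2,0,-0.025,0],[0,-0.28,0,-0.025,0]]'|grep -E "pos|ft"; for i in 1 2 3 4 5; do python3 -m inch '[[0,-0.025,0,0,0],[0,-0.05,0,0,0]]'|grep -E "pos|ft";done
python3 - <<'E'
from h import *
a=snap("scene","sc2")
w=snap("wrist","w8")["img"];g=cv2.cvtColor(w,cv2.COLOR_RGB2GRAY)
print(g[20:384:8,250].tolist());print(g[20:384:8,205].tolist())
E
```

```text
position: [0.5301, 0.064, 0.0362]
ft_force: [0.5, -0.4, -0.3]
position: [0.5302, 0.0589, 0.0362]
ft_force: [-0.7, 0.5, 0.4]
position: [0.5304, 0.0536, 0.0362]
ft_force: [0.0, 2.5, -1.1]
position: [0.5306, 0.0473, 0.0362]
ft_force: [1.1, 2.3, 0.1]
position: [0.5309, 0.041, 0.0362]
ft_force: [1.1, 3.1, -0.6]
position: [0.5311, 0.0349, 0.0362]
ft_force: [2.3, 2.7, -1.1]
[105, 100, 103, 100, 106, 105, 105, 107, 107, 108, 104, 105, 107, 105, 106, 107, 106, 102, 110, 105, 107, 106, 104, 108, 107, 101, 57, 54, 47, 49, 49, 50, 9, 5, 10, 12, 17, 15, 14, 9, 17, 9, 10, 3, 13, 9]
[103, 106, 105, 104, 106, 108, 108, 100, 104, 103, 105, 105, 103, 105, 105, 106, 106, 105, 105, 107, 180, 183, 183, 183, 183, 183, 75, 110, 120, 115, 115, 118, 113, 72, 11, 13, 12, 10, 7, 11, 11, 18, 9, 8, 5, 15]
```

Contact began right at the tab position, and no tab remains ahead of the fingers. I'll carry on pushing.

```bash
python3 -m inch '[[0,-0.05,0,0,0],[0,-0.1,0,0,0],[0,-0.15,0,0,0],[0,-0.2,0,0,0],[0,-0.25,0,0,0],[0,-0.3,0,0,0],[0,-0.34,0,0,0]]'|grep -E "pos|ft"; for i in 1 2 3 4 5 ; do python3 -m inch '[[0,-0.01,0,0,0],[0,-0.02,0,0,0]]'|grep -E "pos|ft";done
```

```text
position: [0.5324, -0.006, 0.0363]
ft_force: [3.2, 3.3, -0.4]
position: [0.5324, -0.0081, 0.0363]
ft_force: [3.2, 3.5, 0.6]
position: [0.5325, -0.0104, 0.0363]
ft_force: [2.1, 2.0, 0.7]
position: [0.5326, -0.0129, 0.0363]
ft_force: [3.0, 2.9, 0.3]
position: [0.5326, -0.0153, 0.0363]
ft_force: [2.4, 2.7, 0.7]
position: [0.5326, -0.0177, 0.0362]
ft_force: [2.7, 3.6, 1.6]
```

```bash
for i in 1 2 3 4 5 ; do python3 -m inch '[[0,-0.01,0,0,0],[0,-0.015,0,0,0]]'|grep -E "pos|ft";done
```

```text
position: [0.5326, -0.019, 0.0362]
ft_force: [1.8, 6.6, 2.3]
position: [0.5326, -0.0191, 0.0363]
ft_force: [2.3, 14.7, 4.0]
position: [0.5326, -0.0191, 0.0363]
ft_force: [3.5, 22.6, 6.0]
position: [0.5326, -0.0192, 0.0363]
ft_force: [4.1, 30.3, 6.8]
position: [0.5326, -0.0192, 0.0363]
ft_force: [3.8, 37.8, 9.1]
```

Home: a hard stop at the predicted position (38 N). Next, retreat, go above the knob, and measure its centre and the bar direction.

```bash
python3 -m inch '[[0,0.1,0,0,0],[0,0.2,0,0,0],[0,0.2,0,-0.5,0],[0,0.2,0,-1,0],[0,0.2,0,-1,0]]'|grep pos; python3 -m inch '[[0.36,0,0,-0.5,0],[0.36,0,0,-1,0],[0.36,-0.4,0,-1,0],[0.36,-0.9,0,-1,0],[0.36,-1,0,-1,0]]'|grep pos; python3 -m inch '[[0.36,-0.4,0.01,0,0],[0.36,-0.42,0.01,0,0],[0.36,-0.42,0.01,0,0],[0.36,-0.42,0.01,0,0]]'
python3 - <<'E'
from h import *
d=snap("wrist","w9");p=proj(d,[[.5385,-.166,.147],[.5385,-.166,.166]]);print(p)
g=cv2.cvtColor(d["img"],cv2.COLOR_RGB2GRAY);x,y=p[0].round().astype(int)
o=g[y-64:y+64:4,x-64:x+64:4]
for r in o: print(" ".join(f"{v:3d}" for v in r))
E
```

```text
position: [0.5355, -0.0038, 0.1618]
position: [0.535, -0.1255, 0.2746]
time_s: 29.82
position: [0.5385, -0.1717, 0.2758]
orientation: [-0.0, 0.696, 0.718, -0.0]
ft_force: [1.2, -0.3, 0.2]
grip_width: 0.359
grasp_force: 0.0
[[258.10403196 180.06793275]
 [258.06168003 185.12703328]]
192 194 195 193 200 194 195 195 194 130 131 134 134 136 132 126 132 131 133 131 129 133 136 134 139 135 133 133 133 187 193 195
 98 185 197 194 197 194 195 193 195 192 146 135 131 135 124 129 133 131 133 137 131 139 138 133 132 135 136 131 136 142 154 113
 82  76 194 196 195 193 198 195 192 194 195 134 128 131 133 131 129 130 129 134 129 130 141 137 133 134 132 136 134 131 120  56
 90  80 195 193 199 194 194 191 192 194 193 187 142 136 127 129 122 128 128 137 128 136 135 133 138 132 136 135 133 138 129  45
176 192 197 193 194 195 194 195 193 196 195 196 188 167 108 102 101 103 108 122 129 135 142 131 136 133 131 132 137 134 131 128
195 194 193 195 197 194 195 190 193 196 182 118 105 105 105 103 107 104 102 106  79  86 126 131 135 134 138 134 135 136 134 132
193 193 195 194 191 192 192 194 188  99  57  91 10
[... 2577 characters left out ...]
  40  31  34  29  40  35  32  29  67 170 177 177 181 184 188
187 190 186 190 185 189 186 169  73  32  36  36  38  34  37  35  39  32  34  34  39  35  36  34  94 175 177 178 179 177 174 183
191 193 186 185 187 192 189 183 183 117  46  36  38  37  36  34  36  32  33  31  34  35  51 132 179 181 176 177 180 181 175 182
188 185 189 187 180 188 188 184 188 182 170 125  74  39  36  40  37  34  40  40  88 145 177 181 180 178 175 182 179 179 179 180
188 184 186 185 157  73  78  62 137 183 182 180 181 169 158 144 131 142 158 173 180 179 187 178 164  55  70  68 111 178 163 169
188  80  60 125  83  49  49  30 105 181 179 178 179 181 177 177 178 179 177 182 180 176 180 176 154  19  40  42  57 159  68  60
```

```bash
python3 - <<'E'
from h import *
d=load("w9");g=cv2.cvtColor(d["img"],cv2.COLOR_RGB2GRAY).astype(float)
def ang(pts,w,z):
    P=np.array([atz(d,p,z)[:2] for p in pts]);c=np.average(P,0,weights=w);M=np.cov((P-c).T,aweights=w);v=np.linalg.eigh(M)[1][:,1];return c,np.degrees(np.arctan2(v[1],v[0]))
ox,oy=194,116
ys,xs=np.mgrid[oy+66:oy+83,ox+60:ox+79]
m=(g[ys,xs]>70)&(xs-ox-60+ -(ys-oy-66)>-8)&(xs-ox-60-(ys-oy-66)<9)
print("pointer",ang(np.c_[xs[m],ys[m]],g[ys,xs][m]-50,.147),m.sum())
ys,xs=np.mgrid[oy+38:oy+78,ox+52:ox+86]
b=cv2.GaussianBlur(g,(0,0),1)
m=(b[ys,xs]<21);print("dark",ang(np.c_[xs[m],ys[m]],np.ones(m.sum()),.145),m.sum())
for r in g[oy+30:oy+90:2,ox+36:ox+96:2].astype(int): print(" ".join(f"{v:3d}" for v in r))
p=arm.observe();print(p["position"],p["q"].round(3),p["time_s"])
E
```

```text
pointer (array([ 0.54527279, -0.17517701]), np.float64(130.81252085331772)) 86
dark (array([ 0.54442476, -0.1616345 ]), np.float64(131.34119507369752)) 213
 54  55  68 105 108 112 112 115 116 112 114 107  82  85 101  80  88 114 109 104 114 117  82  64  65  58  61  59  53  53
 60  56  78 118 116 118 118 113 106  69  70  58  33  34  45  34  47  72  71  66 105 105  70  63  64  65  68  59  57  57
 58  73 106 115 118 117 113 112  69  32  27  22  26  24  28  30  22  17  20  26  68  91  58  64  65  69  62  65  63  57
 63  83 114 118 115 100  66  54  33  29  36  39  31  22  32  30  32  34  30  22  24  29  42  57  66  67  65  65  64  61
 66  88 119 114 109  70  28  24  29  21  23  26  28  24  26  27  38  42  37  36  27  18  26  48  66  64  62  68  67  63
 65  87 113  99  68  32  26  31  26  19  15  20  28  33  30  25  31  34  35  32  37  35  19  21  42  62  68  61  64  63
 65  86 110  62  30  29  29  23  21  25  23  17  19  30  26  21  27  26  31  40  33  35  21  20  29  56  62  63  67  63
 64  82 102  44  25  26  21  24  23  20  21  18  19  27  28  29  32  20  37  34  34  27  30  23  20  42 
[... 2044 characters left out ...]
110 111 112
 52  51  53  53  49  48  49  59  64  29  30  29  27  29  32  21  20  28  33  94 174 110  27  42  95 107 109 110 111 106
 55  54  55  49  52  51  53  55  62  56  65  74  47  35  44  44  29  21  27  38 115 136  61  92 107 109 107 107 108 111
 50  62  53  49  57  58  52  48  52  55  64  89  94  85  92  95  82  63  29  25  38  71  97 114 108 108 106 112 109 111
 51  50  50  52  53  55  52  51  53  53  55  62  86  95 103  98 100  97  71  60  86  91 103 106 109 111 110 107 111 109
 51  58  56  60  54  55  57  51  52  55  53  56  55  64  90  87  88  97  99  97  97 102 100  98 104 104 104 108 106 104
[ 0.53856956 -0.17174395  0.27597502] [-0.509  0.011  1.73   0.     1.401 -0.541] 29.875
```

Bar direction is about 131° (world), axis about (0.5385, -0.166), and the opening is centred as predicted. I'll align across the bar and descend in stages.

```bash
python3 -m inch '[[0.36,0.045,0,0,-0.08],[0.36,0.045,0,0,-0.16],[0.36,0.045,0,0,-0.24],[0.36,0.045,0,0,-0.32],[0.36,0.045,0,0.2,-0.33],[0.36,0.045,0,0.5,-0.33],[0.36,0.045,0,0.6,-0.33],[0.36,0.045,0,0.6,-0.33],[0.36,0.045,0,0.6,-0.33]]'
python3 - <<'E'
from h import *
s=arm.observe();print(s["q"].round(3),s["torque"]);q=s["orientation"];print(np.degrees(2*np.arctan2(q[2],q[1])),totool(np.array([.5385,-.1663,.145])-s["position"]))
E
```

```text
time_s: 31.0
position: [0.5393, -0.1678, 0.2059]
orientation: [0.001, 0.412, 0.911, -0.0]
ft_force: [0.1, 0.3, 0.7]
grip_width: 0.363
grasp_force: 0.0
[-0.502  0.068  1.801  0.     1.269 -1.224] [-0.0330719   0.03063017 -0.01128883]
131.3749371731622 [0.01484434 0.0025195  0.50755685]
```

```bash
python3 -m inch '[[0.36,0.015,0,0.15,0],[0.36,0.015,0,0.3,0],[0.36,0.015,0,0.42,0],[0.36,0.015,0,0.46,0],[0.36,0.015,0,0.5,0],[0.36,0.015,0,0.5,0]]'; python3 -m inch '[[0.1,0,0,0,0],[0.1,0,0,0,0],[0.1,0,0,0,0],[0.1,0,0,0,0]]' 50
python3 -c "
from h import *
print(arm.observe()['torque'])"
```

```text
time_s: 31.75
position: [0.5373, -0.1662, 0.1441]
orientation: [-0.0, 0.412, 0.911, 0.0]
ft_force: [-0.3, 0.3, 0.2]
grip_width: 0.361
grasp_force: 0.0
time_s: 32.25
position: [0.5378, -0.1662, 0.1449]
orientation: [0.001, 0.412, 0.911, 0.0]
ft_force: [1.6, 2.5, 2.9]
grip_width: 0.112
grasp_force: 42.6
[ 0.27612521 -0.27825545 -0.00383844]
```

```bash
python3 -m inch '[[0,0,0,0,0],[0,0,0,0,0],[0,0,0,0,0.02],[0,0,0,0,0.04]]' 60
python3 -c "
from h import *
print(arm.observe()['torque'])"
```

```text
time_s: 32.75
position: [0.5378, -0.1668, 0.1453]
orientation: [0.001, 0.45, 0.893, -0.0]
ft_force: [-0.2, 0.3, 6.2]
grip_width: 0.003
grasp_force: 2.8
[-0.01289619  0.03914953  0.01651437]
```

The fingers caught only the bar's edge and slipped shut over it. This agrees with the tab: the real tips reach about 20 mm less far than nominal. Reopen and go deeper, watching the force.

```bash
python3 -m inch '[[0.36,0,0,-0.1,-0.04],[0.36,0,0,-0.1,-0.04],[0.36,0,0,-0.1,-0.04],[0.36,0,0,0,-0.04],[0.36,0,0,0.05,-0.04],[0.36,0,0,0.08,-0.04],[0.36,0,0,0.08,-0.04]]'|grep -E "pos|ft|grip"; python3 -m inch '[[0.36,0,0,0.02,0],[0.36,0,0,0.04,0],[0.36,0,0,0.04,0]]'|grep -E "pos|ft|grip"; python3 -m inch '[[0.36,0,0,0.02,0],[0.36,0,0,0.03,0],[0.36,0,0,0.03,0]]'|grep -E "pos|ft|grip"
```

```text
position: [0.537, -0.166, 0.134]
ft_force: [-0.5, -0.3, 0.8]
grip_width: 0.362
position: [0.5372, -0.1661, 0.1296]
ft_force: [0.0, -0.1, 1.0]
grip_width: 0.362
position: [0.5371, -0.1661, 0.126]
ft_force: [-1.1, -0.3, 0.6]
grip_width: 0.358
```

```bash
python3 -m inch '[[0,0,0,0,0],[0,0,0,0,0],[0,0,0,0,0],[0,0,0,0,0],[0,0,0,0,0]]' 60
python3 -c "
from h import *
s=arm.observe();print(s['torque'],s['q'][5])"
```

```text
time_s: 35.0
position: [0.5376, -0.1659, 0.1265]
orientation: [0.0, 0.412, 0.911, 0.0]
ft_force: [1.6, 3.1, 2.6]
grip_width: 0.149
grasp_force: 61.3
[ 0.59130045 -0.25720846 -0.23134117] -1.2232991797413264
```

```bash
cat > t.py <<'E'
from h import *
s=arm.observe();print("q6",s['q'][5].round(3),"tz",s['torque'].round(3),"f",s["ft_force"].round(1),"z",s["position"].round(4),"g",round(s["grip_width"],3),round(s["time_s"],2))
E
python3 -m inch '[[0,0,0,0,0.05],[0,0,0,0,0.1]]'>/dev/null; python3 t.py; python3 -m inch '[[0,0,0,0,0.06],[0,0,0,0,0.12]]'>/dev/null; python3 t.py;  python3 -m inch '[[0,0,0,0,0.04],[0,0,0,0,0.08]]'>/dev/null; python3 t.py
```

```text
q6 -1.012 tz [ 0.618 -0.273  0.241] f [1.9 2.9 2.9] z [ 0.5375 -0.1659  0.1265] g 0.145 35.25
q6 -0.76 tz [ 0.568 -0.243  0.228] f [1.6 3.4 3.3] z [ 0.5376 -0.1659  0.1265] g 0.145 35.5
q6 -0.593 tz [ 0.654 -0.233  0.174] f [2.3 3.2 2.1] z [ 0.5376 -0.1659  0.1265] g 0.148 35.75
```

```bash
for i in 1 2 3 4 5; do python3 -m inch '[[0,0,0,0,0.02],[0,0,0,0,0.04]]'>/dev/null; python3 t.py; done
```

```text
q6 -0.511 tz [ 0.588 -0.36   0.163] f [2.9 3.7 2.5] z [ 0.5376 -0.1659  0.1265] g 0.149 36.0
q6 -0.427 tz [ 0.647 -0.357  0.153] f [1.5 4.  2.2] z [ 0.5376 -0.1659  0.1265] g 0.147 36.25
q6 -0.343 tz [ 0.656 -0.334  0.224] f [2.6 3.6 2.5] z [ 0.5376 -0.1659  0.1265] g 0.144 36.5
q6 -0.26 tz [ 0.619 -0.345  0.175] f [2.8 3.  2.8] z [ 0.5376 -0.1659  0.1265] g 0.15 36.75
q6 -0.176 tz [ 0.632 -0.316  0.241] f [1.9 3.4 1.8] z [ 0.5376 -0.1659  0.1265] g 0.145 37.0
```

```bash
cat t.py >/dev/null; for i in 1 2 3; do python3 -m inch '[[0,0,0,0,0.02],[0,0,0,0,0.04]]'>/dev/null; python3 t.py; done
```

```text
q6 -0.092 tz [ 0.64  -0.331  0.285] f [2.6 4.8 2.4] z [ 0.5376 -0.1659  0.1265] g 0.145 37.25
q6 -0.009 tz [ 0.67  -0.348  0.311] f [1.9 4.6 1.4] z [ 0.5376 -0.1659  0.1265] g 0.148 37.5
q6 0.075 tz [ 0.667 -0.339  0.352] f [2.  3.1 1.6] z [ 0.5376 -0.1659  0.1265] g 0.145 37.75
```

Torque rose linearly from about 0.20 to 0.35 N m, so the pad is at roughly 47 N, inside the firm window. Release and rise straight out.

```bash
python3 -m inch '[[0.36,0,0,0,0],[0.36,0,0,0,0],[0.36,0,0,0,0],[0.36,0,0,0,0],[0.36,0,0,-0.1,0],[0.36,0,0,-0.3,0],[0.36,0,0,-0.6,0],[0.36,0,0,-1,0],[0.36,0,0,-1,0]]'; python3 -m inch '[[0.36,0,0,-0.4,0],[0.36,0,0,-0.8,0],[0.36,0,0,-0.8,0],[0.36,0,0,-0.8,0]]'
python3 - <<'E'
from h import *
s=snap("scene","sc9");m=cv2.inRange(cv2.cvtColor(s["img"],cv2.COLOR_RGB2HSV),(20,110,60),(35,255,255))
n,l,st,ce=cv2.connectedComponentsWithStats(m)
print([(ce[i].round(),st[i,4]) for i in range(1,n) if st[i,4]>20 and 200<ce[i,0]<320]); print(proj(s,[[.5385,-.166,.07],[.534,-.03,.055]]))
h=cv2.cvtColor(s["img"],cv2.COLOR_RGB2HSV);x,y=proj(s,[[.51,-.15,.045]])[0].astype(int);print(s["img"][y-12:y+13:4,x-12:x+13:4].tolist())
E
```

```text
time_s: 38.88
position: [0.5397, -0.1675, 0.2524]
orientation: [0.005, 0.879, 0.477, 0.003]
ft_force: [-0.4, -0.7, 0.0]
grip_width: 0.356
grasp_force: 0.0
time_s: 39.38
position: [0.5369, -0.166, 0.3413]
orientation: [-0.001, 0.879, 0.477, -0.0]
ft_force: [-0.5, 0.3, -0.9]
grip_width: 0.355
grasp_force: 0.0
[(array([260., 106.]), np.int32(554)), (array([259.,  91.]), np.int32(107)), (array([279.,  96.]), np.int32(54)), (array([247., 126.]), np.int32(45)), (array([279., 149.]), np.int32(64)), (array([231., 182.]), np.int32(26))]
[[266.4898332  191.38090498]
 [236.70760746 209.96820465]]
[[[80, 71, 57], [66, 64, 54], [58, 59, 51], [67, 65, 58], [42, 48, 49], [42, 49, 50], [56, 65, 66]], [[100, 75, 50], [135, 99, 37], [116, 89, 46], [76, 74, 63], [29, 32, 35], [32, 36, 39], [44, 51, 52]], [[70, 41, 36], [85, 25, 16], [97, 39, 19], [50, 40, 36], [34, 39, 42], [39, 45, 48], [35, 40, 42]], [[84, 55, 47], [77, 9, 12], [80, 11, 11], [36, 35, 37], [36, 40, 42], [38, 45, 46], [40, 45, 47]], [[111, 83, 74], [73, 11, 12], [77, 11, 12], [35, 37, 39], [35, 39, 43], [37, 43, 44], [48, 56, 58]], [[135, 117, 104], [106, 87, 75], [94, 69, 60], [29, 32, 34], [32, 37, 40], [37, 43, 46], [48, 54, 57]], [[183, 158, 143], [179, 154, 140], [196, 180, 162], [27, 31, 33], [28, 33, 36], [42, 47, 50], [43, 48, 52]]]
```

The red body and gold lid show upright under the head, and the arm is clear of everything, so I'm handing in.

```bash
python3 -c "
from plant import arm
print(arm.job_done())"
```

```text
the job is handed in; nothing more can be done
None
```

Handed in at about 39 s: the tin is in the ring, the tray is against its stop, and the knob is turned until the pad presses at an estimated 47 N; on the first push the fingers passed over the tab and moved the tray partway by pushing on the tin, which stayed upright in the ring.

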